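# Draw the spirit level out from under the chest's sliding tray

### The job

The long yellow spirit level stands in the open tool chest under the small-parts tray. Slide the tray all the way to one end of the chest and leave it there; the gap is still shorter than the level, so take the level with a light grip (it is a thin-walled instrument), raise its free end over the chest's end wall and draw it out diagonally from under the tray, never letting it knock or press hard against the chest's walls or the tray. Finish still holding the level in the gripper, level again and at rest, a few centimetres or more clear above the tray's handle, with the other tools left where they lie.

Things in the scene. Friction and masses are not known exactly. Their poses are not given: they have to be found in the camera images.
- chest: open plywood tool chest, fixed; outside 204 (x) x 364 (y) x 105 mm high, walls 12 mm (inside 180 x 340 mm, 95 mm deep); a grey liner mat forms its floor at z = 10 mm. Origin: centre of the underside; y along it, within 0.26 rad of world y. Rim at z = 105 mm, 10 mm stops on its corners; a steel handle stands out 18 mm at each end. Timber rack overhead: from z = 0.6 m up beyond x = 0.63 m
- tray (a joint): travel (m) of the wooden small-parts tray along the chest's y axis: 0 = middle, +0.115 and -0.115 = the end stops (a gap of 230 mm is then open). 3 N of friction, stays where left, cannot lift off. Tray: 110 mm along the chest, 224 mm across (cheeks hang 20 mm down outside the long walls), underside at z = 105 mm, walls up to z = 146 mm
- tray_grip (a point): middle of the tray's handle, over the tray's middle and moving with it: a wooden dowel, 16 mm diameter, lying across the chest (along the chest's x axis) at z = 160 mm between two uprights 128 mm apart, tops at z = 174 mm; marker and screws below it reach z = 132 mm
- spirit_level: yellow spirit level, 300 mm long, 58 high, 20 thick, 0.3 to 0.41 kg, standing on edge on the chest's floor mat, along the chest within 0.04 rad. Origin: underside at mid-length, y along it, z up. Body x = -8 to 12 mm; vial housing out to x = -13 at y = -19 to 19, z = 42 to 50: grip clear of it. Mass centre at mid-length. A grip of 30 to 50 N carries it
- level_end_a (a point): lower edge of the spirit level at its +y end, 150 mm from mid-length
- level_end_b (a point): lower edge of the spirit level at its -y end, 150 mm from mid-length
- spanner: steel combination spanner, 195 mm long, 28 mm wide, 10 mm high, lying on the chest's floor along its -x long wall; leave it there
- tape_measure: yellow tape measure, 38 x 80 x 64 mm, standing to the right of the chest; leave it
- try_square: combination square, 211 x 120 mm, lying to the right of the saw's front; leave it
- duct_tape: roll of grey duct tape, 103 mm across, 48 mm high, lying between the chest and the saw; leave it

How it is judged:
On the way, in this order (a step that is already met when the one before it is completed fails the run):
1. the tray has been slid to within 15 mm of the stop at either end ((value of joint tray above 0.1 m or value of joint tray below -0.1 m)), for 0.2 s.
2. the level, in the fingers, has one end raised over the chest's rim while the other is still down inside (contact force between the fingers and spirit_level above 2 N and ((height (world z) of level_end_a above 0.105 m and height (world z) of level_end_b below 0.085 m) or (height (world z) of level_end_b above 0.105 m and height (world z) of level_end_a below 0.085 m))), for 0.1 s.
At the end, for the whole second after the job is handed in: The spirit level is held still in the fingers, upright and level within 0.2 rad, not touching the chest or the tray, both ends of its lower edge above z = 195 mm (2 cm over the top of the tray's handle); the tray stands within 15 mm of the stop at one end (height (world z) of each of level_end_a, level_end_b above 0.195 m and angle between spirit_level's own z axis and vertical below 0.2 rad and linear speed of spirit_level below 0.02 m/s and contact force between the fingers and spirit_level above 2 N and contact force between spirit_level and chest below 0.2 N and (value of joint tray above 0.1 m or value of joint tray below -0.1 m)); the arm keeps its last pose, push and grip.
It fails at once if the level is pressed or knocked against the chest's walls or the tray with more than 20 N (contact force between spirit_level and chest above 20 N).
It fails at once if the level is squeezed with more than 80 N a finger (160 N over both) (contact force between the fingers and spirit_level above 160 N).
It fails at once if another tool (spanner, tape measure, duct tape, square) is moved by more than 30 mm (distance of any of spanner, tape_measure, duct_tape, try_square from where it was at the start of the episode above 0.03 m).
It also fails if it takes over 54 s, if anything falls off the work surface, if the arm or the gripper's body presses on something with over 40 N, if the wrist force passes 120 N, or if a joint passes its speed limit or range.

### The arm

A 7-joint arm with a two-finger parallel gripper is mounted at the origin on a cart in front of the work surface, level with it; the furniture and walls round the work are solid. World frame = base frame: x ahead of the robot, y to its left, z up, the work surface at z = 0. Lengths are in m, angles in rad, forces in N, time in s.
With the tool pointing down it reaches from about 0.35 to 0.9 m from the base axis. Payload 8.1 kg.
Tool frame: the origin (TCP) lies midway between the tips of the shut fingers; the grasp point (between the pads) lies 19 mm behind it; z points along the fingers, y is the line along which they close (so a half turn about z gives the same grasp; the last joint's range is limited). The gripper opens to 92 mm and grips with 3 to 60 N. Pads are 19 mm wide; open, the fingers measure 130 mm over their backs; the gripper's body (75 mm by 190 mm) begins 47 mm behind the grasp point.
Start: joints at [-1.389, 0.434, 0.025, 1.573, -0.012, 1.134, -0.075], TCP at [0.176, 0.6, 0.227] pointing down, gripper open.
Joint ranges: [-2.62, 2.62], [-0.44, 2.09], [-1.27, 1.32], [0.08, 2.57], [-1.32, 4.46], [0.12, 2], [-2.74, 2.74]. Speed limits (rad/s): [2.22, 2.22, 3.01, 3.01, 3.14, 3.14, 3.14].

### API

Orientations are given as a rotation vector (axis times angle).
In Python, from cell import arm gives the robot as it stands.
- The arm moves only by the tool carry_out, never from a script. Its arguments are lists of equal length, an entry for each row: "claw": the finger opening in cm, from 0 to 9.18; "delta_pos": the shift along the tool's x, y, z in cm, a list of three; "angular": the turn, a rotation vector about the tool's x, y, z in rad, a list of three. In form: {"claw": [claw, ...], "delta_pos": [[dx, dy, dz], ...], "angular": [[ax, ay, az], ...]}. A call has 1 to 20 rows; each row shifts and turns the commanded pose from where the row before left it, along the tool's axes as they then stand; what a row does not reach is not made up. A row lasts 1/10 s, in which the tool goes at most 50 mm and 8.59 degrees, less where a joint would pass 70% of its speed; a pose out of reach is approached as far as the arm can. A call with a gripper value outside its range is refused whole. The fingers move at their own pace and stop on an object; "force" is the grip in N (left out, the last holds). Time passes only in rows, so rows that do not move let the fingers close. It gives the time, the measured TCP pose, the force, the opening and the grip force at its end, in the units of the state.
- arm.observe(): the state, without advancing time (a new reading comes with each control period).
- arm.get_image(name): name is "side" or "top" or "wrist"; returns a dict with "frame" (480x640x3 uint8, red, green, blue), "mtx" (3x3 intrinsics, pixels), "T" (4x4, takes a point from camera to world coordinates). Camera axes: x right, y down, z forward; pixel columns grow to the right and rows downward; lengths in m; the calibration is good to about 2 mm. A picture is of the moment at which its call begins. There is no depth.
- arm.sign_off(): hands the job in; it is judged then, once.
Trained networks look in a picture, given as the dict that the camera call returned (one of the last four; its "shot" number tells which), for a name from the list of things; names that differ only in an ending like _2 or _b are one class to them, and where a whole thing is asked for, a point or a joint stands for the part that bears it (a point fixed in the world has none). Each returns a list of dicts, best first, with "conf" (0 to 1); they miss things now and then, are a little off and sometimes report something else, mostly with a low value. They report only what shows in the picture. A call takes as long as a camera call.
- arm.look_for(label, picture): "centre" ([column, row] as shares, 0 to 1, of the picture: columns of its width, rows of its height, amid what is visible of it).
- arm.trace(label, picture): "region" (480x640 bool, what is visible of it) and "centre" ([column, row] as shares, 0 to 1, of the picture: columns of its width, rows of its height, amid what is visible of it).
- arm.place_of(label, picture): "centre" ([column, row] as shares, 0 to 1, of the picture: columns of its width, rows of its height: a listed point, or the origin of a listed thing).
The state is a dict: "clock": time; "joints": joint angles; "dq": joint speeds; "joint_efforts": joint torques, N m; "position": TCP position; "ee_rot": TCP orientation; "force": force on the tool from outside, world axes, zero at the start; "ft_torque": the same for the moment, N m; "width": opening from 0.0 (shut) to 1.0 (fully open); "gripper_force": force on a finger pad.
Only numpy, scipy, OpenCV 4.12 (cv2) and the standard library are available. Lean on these libraries where they do the work, as an engineer would, in place of code of your own. Each camera call takes 0.05 s, during which the arm holds its last target. There are 200 camera calls.

## Working session

There is one attempt and no reset: what is moved stays moved. The work goes in short steps, Python scripts to look and compute and a tool call to move; the robot and the scene stay as the last step left them, time stands still between calls to the robot, and variables do not carry over. Pictures are saved under pics/ and viewed, at most 10 in all, crops included, and the job is handed in when it is done.

Besides the shell and the picture viewer there is one more tool, called after "Request:" by a JSON object that holds its "name" and its "arguments". carry_out: Moves the arm, as the interface text tells. Its arguments: {"type":"object","properties":{"claw":{"type":"array","items":{"type":"number"}},"delta_pos":{"type":"array","items":{"type":"array","items":{"type":"number"}}},"angular":{"type":"array","items":{"type":"array","items":{"type":"number"}}},"force":{"type":"number"}},"required":["claw","delta_pos","angular"]}

```bash
mkdir -p pics; ls; python3 - <<'E'
from cell import arm
import cv2,numpy as np
s=arm.observe()
print({k:np.round(v,3).tolist() for k,v in s.items()})
for n in ["top","side"]:
    p=arm.get_image(n)
    cv2.imwrite(f"pics/{n}0.png",p["frame"][:,:,::-1])
    print(n,np.round(p["mtx"],1).tolist(),np.round(p["T"],3).tolist())
    for l in ["chest","tray_grip","spirit_level","level_end_a","level_end_b","spanner"]:
        print(l,[(np.round(np.array(d["centre"])*[640,480],1).tolist(),round(d["conf"],2)) for d in arm.place_of(l,p)][:3])
E
```

```text
pics
{'clock': 0.0, 'joints': [-1.389, 0.435, 0.025, 1.574, -0.012, 1.134, -0.075], 'dq': [-0.001, 0.0, 0.001, 0.001, 0.0, -0.002, 0.0], 'joint_efforts': [0.001, -66.785, 0.985, -31.445, -0.061, 0.043, 0.0], 'position': [0.175, 0.599, 0.226], 'ee_rot': [-0.446, -3.11, 0.002], 'force': [1.247, -0.406, 0.249], 'ft_torque': [0.004, 0.001, -0.022], 'gripper_force': 0.0, 'width': 0.998}
top [[494.2, 0.0, 324.9], [0.0, 494.2, 237.3], [0.0, 0.0, 1.0]] [[-0.038, -0.978, 0.203, 0.247], [-0.999, 0.037, -0.005, 0.055], [-0.002, -0.203, -0.979, 1.364], [0.0, 0.0, 0.0, 1.0]]
chest [([221.3, 249.2], 0.71)]
tray_grip [([187.1, 238.9], 0.68)]
spirit_level [([216.5, 237.0], 0.79)]
level_end_a [([163.6, 241.7], 0.65)]
level_end_b [([163.6, 241.7], 0.65)]
spanner [([233.9, 271.1], 0.77)]
side [[592.5, 0.0, 329.2], [0.0, 592.5, 241.7], [0.0, 0.0, 1.0]] [[0.635, -0.59, 0.498, -0.279], [-0.773, -0.496, 0.397, -0.558], [0.013, -0.637, -0.771, 1.346], [0.0, 0.0, 0.0, 1.0]]
chest [([257.4, 224.1], 0.57)]
tray_grip [([240.8, 177.7], 0.92)]
spirit_level [([262.1, 220.1], 0.88)]
level_end_a [([302.1, 241.2], 0.77)]
level_end_b [([302.1, 241.2], 0.77)]
spanner [([330.3, 317.0], 0.54)]
```

View pics/top0.png

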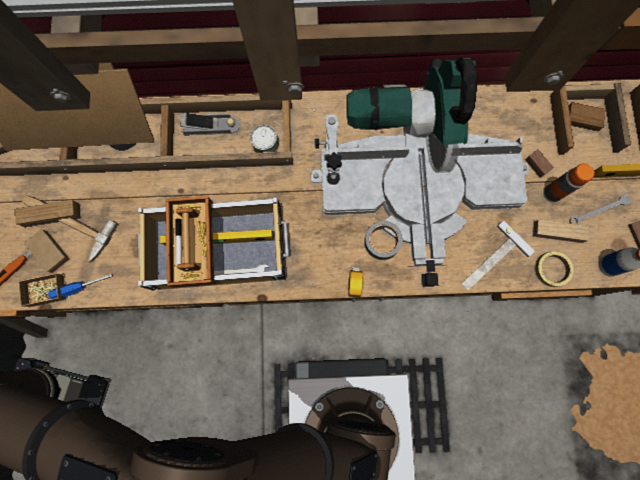

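View pics/side0.png

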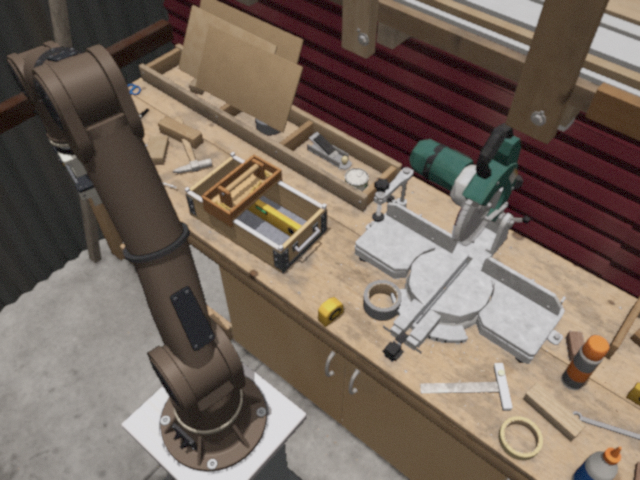

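The top view shows the chest at about (140–290, 200–290), with the tray towards +y at x ≈ 188. The level runs under it from (162, 238) to (273, 236), and the spanner is at (235, 271). I'll push the tray the rest of the way to the +y end. First I'll measure the poses.

```bash
cat > h.py <<'E'
from cell import arm
import cv2,numpy as np
def back(p,px,z):
    px=np.atleast_2d(px).astype(float)
    d=np.c_[px,np.ones(len(px))]@np.linalg.inv(p["mtx"]).T@p["T"][:3,:3].T
    o=p["T"][:3,3]; return (o+d*((z-o[2])/d[:,2])[:,None])[:,:2]
def proj(p,X):
    X=np.atleast_2d(X); c=(X-p["T"][:3,3])@p["T"][:3,:3]
    q=c@np.array(p["mtx"]).T; return q[:,:2]/q[:,2:]
def tri(pp,pxs):
    A=np.zeros((3,3));b=np.zeros(3)
    for p,px in zip(pp,pxs):
        d=p["T"][:3,:3]@np.linalg.inv(p["mtx"])@np.r_[px,1];d/=np.linalg.norm(d)
        M=np.eye(3)-np.outer(d,d);A+=M;b+=M@p["T"][:3,3]
    return np.linalg.solve(A,b)
def pl(l,p):
    r=arm.place_of(l,p); return np.array(r[0]["centre"])*[640,480] if r else None
def rect(l,p,z):
    r=arm.trace(l,p)
    if not r: return None
    m=r[0]["region"]; ys,xs=np.nonzero(m)
    w=back(p,np.c_[xs,ys],z).astype(np.float32)
    (c,s,a)=cv2.minAreaRect(w); return np.round(c,4),np.round(s,4),round(a,2),round(r[0]["conf"],2)
E
python3 - <<'E'
from h import *
t=arm.get_image("top");s=arm.get_image("side")
for l in ["chest","tray_grip","spirit_level"]:
    print(l,np.round(tri([t,s],[pl(l,t),pl(l,s)]),4))
print("grip@.16",back(t,pl("tray_grip",t),.16),back(s,pl("tray_grip",s),.16))
print("chest@0",back(t,pl("chest",t),0),back(s,pl("chest",s),0))
print("lev@.01",back(t,pl("spirit_level",t),.01),back(s,pl("spirit_level",s),.01))
print("lev",rect("spirit_level",t,.068)); print("tray",rect("tray_grip",t,.146));print("chest",rect("chest",t,.105))
f=cv2.resize(t["frame"][180:310,120:310],None,fx=4,fy=4,interpolation=cv2.INTER_CUBIC)
cv2.imwrite("pics/crop.png",f[:,:,::-1])
E
```

```text
chest [0.5049 0.3376 0.0265]
tray_grip [0.5089 0.3969 0.1592]
spirit_level [0.533  0.3465 0.0077]
grip@.16 [[0.50819868 0.3971154 ]] [[0.50890379 0.39577532]]
chest@0 [[0.51203293 0.34152971]] [[0.5186159 0.3573061]]
lev@.01 [[0.5324792  0.34599041]] [[0.53162663 0.34489798]]
lev (array([0.5255, 0.3394]), array([0.036 , 0.3051]), 1.48, 0.83)
tray (array([0.5041, 0.3907]), array([0.2299, 0.1178]), 2.22, 0.89)
chest (array([0.5131, 0.3412]), array([0.2381, 0.3861]), 1.31, 0.75)
```

View pics/crop.png

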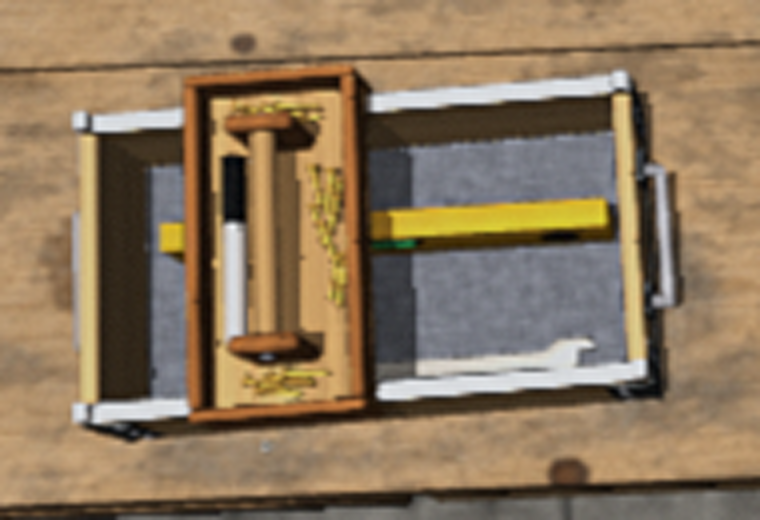

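The crop shows the chest corner stops at about (82,120), (620,80), (640,370) and (80,412). The level's top face runs from (160,237) to (608,215), with the green vial at (395,243) and the dowel running from (262,130) to (268,345).

```bash
python3 - <<'E'
from h import *
t=arm.get_image("top")
g=lambda a,z: back(t,np.array(a)/4+[120,180],z)
C=g([[82,120],[620,80],[640,370],[80,412]],.115); print(C)
c=C.mean(0); print("chest",c, np.linalg.norm(C[0]-C[1]),np.linalg.norm(C[3]-C[2]),np.linalg.norm(C[0]-C[3]),np.linalg.norm(C[1]-C[2]))
for i,j in((1,0),(2,3)): d=C[j]-C[i]; print("yaw",np.arctan2(-d[0],d[1]))
for i,j in((3,0),(2,1)): d=C[j]-C[i]; print("yaw x",np.arctan2(d[1],d[0]))
L=g([[160,232],[608,210]],.068); d=L[0]-L[1];print("level",L,np.linalg.norm(d),np.arctan2(-d[0],d[1]))
D=g([[268,340],[263,130]],.168); d=D[1]-D[0];print("dowel",D.mean(0),np.linalg.norm(d),np.arctan2(d[1],d[0]))
print("vial",g([395,243],.056))
# fit chest yaw and position against mat edge? colour-based level fit
hsv=cv2.cvtColor(t["frame"],cv2.COLOR_RGB2HSV); m=(hsv[...,0]>20)&(hsv[...,0]<32)&(hsv[...,1]>180)&(hsv[...,2]>185)
m[:225]=0;m[245:]=0;m[:,:214]=0;m[:,280:]=0
ys,xs=np.nonzero(m); w=back(t,np.c_[xs,ys],.068).astype(np.float32); print(len(xs),cv2.minAreaRect(w))
l=cv2.fitLine(w,cv2.DIST_L2,0,.01,.01).ravel();print("line",l,"yaw",np.arctan(-l[0]/l[1]))
E
```

```text
[[0.59768238 0.52695125]
 [0.61133377 0.17503647]
 [0.41938172 0.16560577]
 [0.40607159 0.5209165 ]]
chest [0.50861736 0.3471275 ] 0.3521794608185665 0.35555994641521194 0.19170579836863053 0.1921835750728025
yaw 0.03877231702619684
yaw 0.03744304321058032
yaw x 0.03148442338354014
yaw x 0.049091032111053846
level [[0.53115501 0.48946541]
 [0.53478433 0.18915656]] 0.30033077265307945 0.012084682850945978
dowel [0.50558812 0.39071422] 0.13295100304877305 0.04249466307798309
vial [[0.52012767 0.33454342]]
329 ((0.5333915948867798, 0.26422443985939026), (0.016950124874711037, 0.139922097325325), 1.1597747802734375)
line [ 0.02322973 -0.99973017  0.5333828   0.26423487] yaw 0.023231821
```

```bash
cat >> h.py <<'E'
from scipy.spatial.transform import Rotation as R
CH=np.array([0.509,0.347]);CY=0.039
def Rt(yaw,th): # tool y along x axis turned by yaw, tool x along +y, -y end up by th
    B=np.array([[0,1,0],[1,0,0],[0,0,-1.]]).T
    return R.from_euler('z',yaw)*R.from_euler('x',-th)*R.from_matrix(B)
def cw(x,s): return CH+np.array([x*np.cos(CY)-s*np.sin(CY),x*np.sin(CY)+s*np.cos(CY)])
def delta(pos,rot):
    s=arm.observe(); r0=R.from_rotvec(s["ee_rot"])
    d=r0.inv().apply(np.array(pos)-s["position"]); a=(r0.inv()*rot).as_rotvec()
    print("clock",round(s["clock"],2),"at",np.round(s["position"],4),"d_cm",np.round(d*100,2),"ang",np.round(a,4))
E
python3 - <<'E'
from h import *
p=cw(0,.010);print(p);delta([*p,.226],Rt(CY,0))
E
```

```text
[0.5086101 0.3569924]
clock 1.6 at [0.1756 0.5999 0.2268] d_cm [-38.78 -13.95   0.07] ang [ 1.0000e-04 -1.0000e-04  1.2469e+00]
```

Request:
{"name": "carry_out", "arguments": {"claw": [0, 0, 0, 0, 0, 0, 0, 0, 0, 0, 0, 0, 0, 0, 0, 0, 0, 0, 0, 0], "delta_pos": [[-3.88, -1.395, 0], [-3.88, -1.395, 0], [-3.88, -1.395, 0], [-3.88, -1.395, 0], [-3.88, -1.395, 0], [-3.88, -1.395, 0], [-3.88, -1.395, 0], [-3.88, -1.395, 0], [-3.88, -1.395, 0], [-3.88, -1.395, 0], [0, 0, 0], [0, 0, 0], [0, 0, 0], [0, 0, 0], [0, 0, 0], [0, 0, 0], [0, 0, 0], [0, 0, 0], [0, 0, 0], [0, 0, 0]], "angular": [[0, 0, 0], [0, 0, 0], [0, 0, 0], [0, 0, 0], [0, 0, 0], [0, 0, 0], [0, 0, 0], [0, 0, 0], [0, 0, 0], [0, 0, 0], [0, 0, 0.1247], [0, 0, 0.1247], [0, 0, 0.1247], [0, 0, 0.1247], [0, 0, 0.1247], [0, 0, 0.1247], [0, 0, 0.1247], [0, 0, 0.1247], [0, 0, 0.1247], [0, 0, 0.1247]], "force": 20}}

```text
clock: 3.6
position: [0.5087, 0.357, 0.2268]
ee_rot: [-2.183, -2.259, -0.0]
force: [-0.5, -0.4, -0.8]
width: -0.001
gripper_force: 0.0
```

```bash
python3 - <<'E'
from h import *
p=cw(0,.010);delta([*p,.150],Rt(CY,0))
s=arm.observe();print(np.round(s["joints"],3),s["width"],s["force"])
w=arm.get_image("wrist");cv2.imwrite("pics/w1.png",w["frame"][:,:,::-1]);print(np.round(w["T"],3).tolist(),w["mtx"][0,0])
for l,z in(("tray_grip",.16),("spirit_level",.01),("chest",0)):
    q=pl(l,w);print(l,q,None if q is None else back(w,q,z))
E
```

```text
clock 3.6 at [0.5087 0.357  0.2268] d_cm [-0.   -0.01  7.68] ang [ 0.     -0.0002 -0.0051]
[-0.989  0.444  0.427  1.607 -0.198  1.133 -0.48 ] -0.0009383904464977883 [-0.53390946 -0.36352085 -0.82878743]
[[0.999, 0.032, 0.006, 0.506], [0.033, -0.966, -0.258, 0.426], [-0.002, 0.258, -0.966, 0.385], [0.0, 0.0, 0.0, 1.0]] 340.01102646948374
tray_grip [317.888 197.712] [[0.50660253 0.39336597]]
spirit_level None None
chest [319.872 219.888] [[0.50998062 0.34427032]]
```

View pics/w1.png

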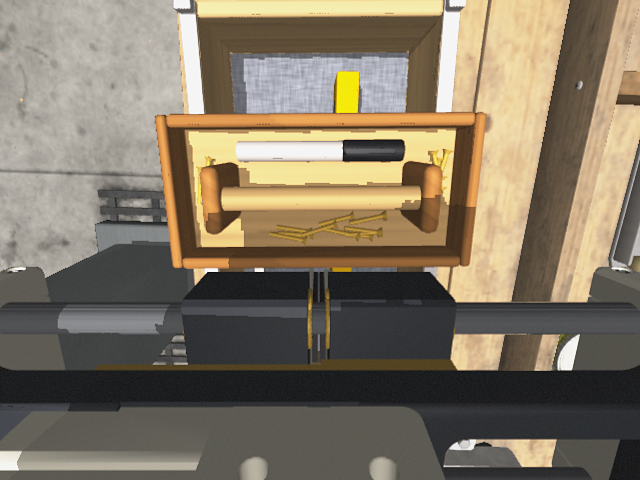

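The wrist view shows the dowel at (318,198), squarely ahead of the closed fingers. I'll descend and push it to +y.

Request:
{"name": "carry_out", "arguments": {"claw": [0, 0, 0, 0, 0, 0, 0, 0, 0, 0, 0, 0, 0, 0, 0], "delta_pos": [[0, 0, 2], [0, 0, 2], [0, 0, 2], [0, 0, 1.65], [0, 0, 0], [1, 0, 0], [1, 0, 0], [1, 0, 0], [1, 0, 0], [1, 0, 0], [1, 0, 0], [1, 0, 0], [0.8, 0, 0], [0.3, 0, 0], [0, 0, 0]], "angular": [[0, 0, 0], [0, 0, 0], [0, 0, 0], [0, 0, 0], [0, 0, 0], [0, 0, 0], [0, 0, 0], [0, 0, 0], [0, 0, 0], [0, 0, 0], [0, 0, 0], [0, 0, 0], [0, 0, 0], [0, 0, 0], [0, 0, 0]]}}

```text
clock: 5.3
position: [0.505, 0.4389, 0.1499]
ee_rot: [-2.176, -2.265, 0.0]
force: [0.0, -0.6, 0.1]
width: 0.004
gripper_force: 0.0
```

```bash
python3 - <<'E'
from h import *
t=arm.get_image("top");s=arm.get_image("side")
a,b=pl("tray_grip",t),pl("tray_grip",s);print(a,b)
for q,p in((a,t),(b,s)):
    if q is not None: print((back(p,q,.16)-CH)@[-np.sin(CY),np.cos(CY)])
o=arm.observe();print((o["position"][:2]-CH)@[-np.sin(CY),np.cos(CY)],o["force"])
E
```

```text
[159.168 237.984] [223.872 167.808]
[0.11354287]
[0.11430943]
0.09096233394803802 [-0.1322235   0.18701813  0.1085231 ]
```

Request:
{"name": "carry_out", "arguments": {"claw": [0, 0, 0, 0], "delta_pos": [[0.2, 0, 0], [0.2, 0, 0], [0.1, 0, 0], [0, 0, 0]], "angular": [[0, 0, 0], [0, 0, 0], [0, 0, 0], [0, 0, 0]]}}

```text
clock: 5.9
position: [0.5054, 0.4427, 0.1502]
ee_rot: [2.178, 2.264, -0.0]
force: [-0.3, -2.1, 0.3]
width: 0.007
gripper_force: 1.2
```

Request:
{"name": "carry_out", "arguments": {"claw": [0, 0, 0, 0], "delta_pos": [[0.2, 0, 0], [0.2, 0, 0], [0.2, 0, 0], [0, 0, 0]], "angular": [[0, 0, 0], [0, 0, 0], [0, 0, 0], [0, 0, 0]]}}

```text
clock: 6.3
position: [0.5054, 0.4442, 0.1502]
ee_rot: [2.179, 2.259, -0.01]
force: [-4.8, -17.0, 9.6]
width: 0.0
gripper_force: 8.1
```

The 17 N reading shows the tray is at its stop. I'll back off, rise, and hover over the level to measure it again.

```bash
python3 - <<'E'
from h import *
delta([.534,.295,.24],Rt(.022,0))
E
```

```text
clock 6.3 at [0.5054 0.4442 0.1502] d_cm [-15.07   2.3   -8.89] ang [-0.0022  0.0064  0.0141]
```

Request:
{"name": "carry_out", "arguments": {"claw": [0, 0, 0, 0, 0, 5, 5, 5, 5, 5, 5], "delta_pos": [[-1.5, 0, 0], [-2, 0, 0], [0, 0, -3], [0, 0, -3], [0, 0, -3], [-3, 0.6, 0], [-3, 0.6, 0], [-3, 0.6, 0], [-3, 0.5, 0], [0, 0, 0], [0, 0, 0]], "angular": [[0, 0, 0], [0, 0, 0], [0, 0, 0], [0, 0, 0], [0, 0, 0], [0, 0, 0.017], [0, 0, 0], [0, 0, 0], [0, 0, 0], [0, 0, 0], [0, 0, 0]]}}

```text
clock: 7.4
position: [0.5331, 0.2944, 0.2406]
ee_rot: [-2.198, -2.244, -0.003]
force: [-0.7, 0.8, 0.1]
width: 0.474
gripper_force: 0.0
```

```bash
python3 - <<'E'
from h import *
delta([.534,.295,.24],Rt(.022,0))
w=arm.get_image("wrist");t=arm.get_image("top")
f=cv2.resize(t["frame"][180:310,120:310],None,fx=4,fy=4,interpolation=cv2.INTER_CUBIC)
cv2.imwrite("pics/two.png",np.hstack([cv2.resize(w["frame"],(400,300)),cv2.resize(f,(400,300))])[:,:,::-1])
for p in(w,t):
    hsv=cv2.cvtColor(p["frame"],cv2.COLOR_RGB2HSV)
    m=((hsv[...,0]>20)&(hsv[...,0]<32)&(hsv[...,1]>180)&(hsv[...,2]>185)).astype(np.uint8)
    if p is t: m[:225]=0;m[245:]=0;m[:,:160]=0;m[:,280:]=0
    n,lab,st,_=cv2.connectedComponentsWithStats(m)
    for k in np.argsort(-st[1:,4])[:2]+1:
        ys,xs=np.nonzero(lab==k); g=back(p,np.c_[xs,ys],.068).astype(np.float32)
        l=cv2.fitLine(g,cv2.DIST_L2,0,.01,.01).ravel()
        print(st[k],cv2.minAreaRect(g),"mean",l[2:],"yaw",np.arctan(-l[0]/l[1]))
    print("level",pl("spirit_level",p))
w0=pl("spirit_level",t);print(back(t,w0,.01),back(t,pl("chest",t),0))
for l in("tray_grip",): print((back(t,pl(l,t),.16)-CH)@[-np.sin(CY),np.cos(CY)])
E
```

```text
clock 7.4 at [0.5331 0.2944 0.2406] d_cm [0.06 0.09 0.06] ang [ 0.0008 -0.0015 -0.0014]
[ 309   89   21  213 3994] ((0.5323421955108643, 0.30982261896133423), (0.0189121775329113, 0.20864181220531464), 0.81520676612854) mean [0.5323136 0.3200337] yaw 0.021405533
[166  33   1   1   1] ((0.39660874009132385, 0.4566502869129181), (0.0, 0.0), 0.0) mean [0.39660874 0.4566503 ] yaw -0.5404242
level [318.976 171.504]
level [221.312 239.184]
[[0.53392763 0.33722833]] [[0.53476539 0.35282674]]
[0.11944452]
```

View pics/two.png

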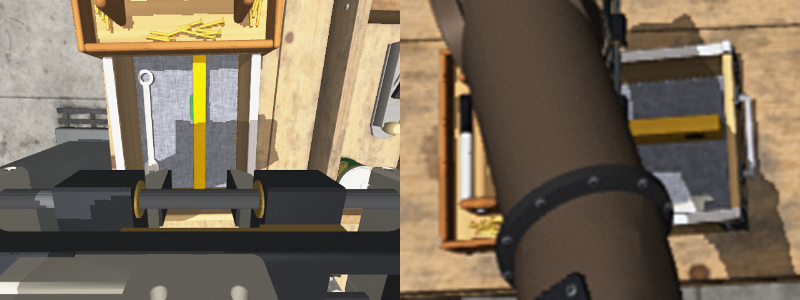

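The left half (wrist view) shows the level running vertically at column ~200 with the green vial at (192,108), and the tray is clear at the top. The spanner lies at column ~150. The right half (top view) is mostly hidden by the arm.

```bash
python3 - <<'E'
from h import *
w=arm.get_image("wrist")
q=pl("spirit_level",w);print(back(w,q,.01))
hsv=cv2.cvtColor(w["frame"],cv2.COLOR_RGB2HSV)
m=((hsv[...,0]>40)&(hsv[...,0]<85)&(hsv[...,1]>120)&(hsv[...,2]>60)).astype(np.uint8);m[:100]=0;m[250:]=0;m[:,:280]=0;m[:,340:]=0
ys,xs=np.nonzero(m);g=back(w,np.c_[xs,ys],.056);print(len(xs),g.min(0),g.max(0))
print([d for d in arm.place_of("level_end_a",w)], [back(w,np.array(d["centre"])*[640,480],.01) for d in arm.place_of("level_end_a",w)])
delta([.5328,.293,.045],Rt(.0215,0))
E
```

```text
[[0.5285553  0.34124173]]
116 [0.51807057 0.3210843 ] [0.52056408 0.35823624]
[] []
clock 7.95 at [0.5326 0.2947 0.2402] d_cm [-1.700e-01  1.000e-02  1.952e+01] ang [0.     0.     0.0007]
```

Request:
{"name": "carry_out", "arguments": {"claw": [5, 5, 5, 5, 5, 5, 5, 5, 5, 5, 5], "delta_pos": [[-0.17, 0, 2.5], [0, 0, 2.5], [0, 0, 2.5], [0, 0, 2.5], [0, 0, 2.5], [0, 0, 2.5], [0, 0, 2], [0, 0, 1], [0, 0, 1], [0, 0, 0.5], [0, 0, 0]], "angular": [[0, 0, 0], [0, 0, 0], [0, 0, 0], [0, 0, 0], [0, 0, 0], [0, 0, 0], [0, 0, 0], [0, 0, 0], [0, 0, 0], [0, 0, 0], [0, 0, 0]]}}

```text
clock: 9.05
position: [0.5328, 0.2929, 0.0451]
ee_rot: [-2.197, -2.246, 0.0]
force: [-0.1, 0.5, 0.2]
width: 0.543
gripper_force: 0.0
```

Request:
{"name": "carry_out", "arguments": {"claw": [4, 3, 2.5, 2, 1.5, 1.2, 1.2, 1.2, 1.2, 1.2], "delta_pos": [[0, 0, 0], [0, 0, 0], [0, 0, 0], [0, 0, 0], [0, 0, 0], [0, 0, 0], [0, 0, 0], [0, 0, 0], [0, 0, 0], [0, 0, 0]], "angular": [[0, 0, 0], [0, 0, 0], [0, 0, 0], [0, 0, 0], [0, 0, 0], [0, 0, 0], [0, 0, 0], [0, 0, 0], [0, 0, 0], [0, 0, 0]], "force": 48}}

```text
clock: 10.05
position: [0.533, 0.2929, 0.0455]
ee_rot: [2.197, 2.245, 0.001]
force: [0.5, -0.2, 5.3]
width: 0.216
gripper_force: 47.9
```

```bash
cat > plan.py <<'E'
import numpy as np
K=np.array([[142,10,0],[142,14,0],[141,13.5,8],[136,13,14.5],[120,13,20],[100,15,24],[26,50,24],[-10,150,24],[-10,225,0]],float)
N=[2,8,6,7,6,8,6,14]
P=np.vstack([K[:1]]+[np.linspace(K[i],K[i+1],n+1)[1:] for i,n in enumerate(N)])
boxes=[(59,170,105,146),(-182,-169,-50,105),(169,182,-50,105),(107,123,150,174),(-200,-182,-50,100)]
def d(pts,b):
    dx=np.maximum(np.maximum(b[0]-pts[:,0],pts[:,0]-b[1]),0);dz=np.maximum(np.maximum(b[2]-pts[:,1],pts[:,1]-b[3]),0)
    return np.hypot(dx,dz).min()
def ax(th): return np.array([-np.cos(th),np.sin(th)]),np.array([np.sin(th),np.cos(th)])
def rect(o,u,n,u0,u1,n0,n1):
    a,b=np.meshgrid(np.linspace(u0,u1,61),np.linspace(n0,n1,25));return o+a.reshape(-1,1)*u+b.reshape(-1,1)*n
T=[]
for i,(s,z,th) in enumerate(P):
    u,n=ax(np.radians(th));a=np.array([s,z]);t=a+197*u+35*n;T.append(t)
    L=rect(a,u,n,0,300,0,58);G=rect(t,u,n,-37.5,37.5,66,250);b=a+300*u
    print(i,np.round([s,z,th],1),"b",np.round(b),"lev",np.round([d(L,q) for q in boxes],1),"floor",round(L[:,1].min()-10,1),"body-tray",np.round([d(G,boxes[0]),d(G,boxes[3])]),"bodyz",round(G[:,1].min()))
T=np.array(T)
for i in range(len(P)-1):
    u,n=ax(np.radians(P[i,2]));dp=T[i+1]-T[i]
    print(i+1,"[%.2f, 0, %.2f]"%(-dp@u/10,-dp@n/10),"ang y %.4f"%(-np.radians(P[i+1,2]-P[i,2])))
E
python3 plan.py; python3 -c "
from h import *
print((Rt(.02,.1).inv()*Rt(.02,.2)).as_rotvec(), Rt(.02,.2).apply([-1,0,0]))"
```

```text
0 [142.  10.   0.] b [-158.   10.] lev [37. 11. 27. 82. 24.] floor 0.0 body-tray [ 76. 124.] bodyz 111
1 [142.  12.   0.] b [-158.   12.] lev [35. 11. 27. 80. 24.] floor 2.0 body-tray [ 76. 124.] bodyz 113
2 [142.  14.   0.] b [-158.   14.] lev [33. 11. 27. 78. 24.] floor 4.0 body-tray [ 76. 124.] bodyz 115
3 [141.9  13.9   1. ] b [-158.   19.] lev [31.6 10.9 26.1 77.5 23.9] floor 3.9 body-tray [ 74. 122.] bodyz 118
4 [141.8  13.9   2. ] b [-158.   24.] lev [30.2 10.9 25.2 76.8 23.9] floor 3.9 body-tray [ 72. 119.] bodyz 120
5 [141.6  13.8   3. ] b [-158.   30.] lev [28.8 11.  24.3 76.2 24. ] floor 3.8 body-tray [ 70. 117.] bodyz 123
6 [141.5  13.8   4. ] b [-158.   35.] lev [27.3 11.2 23.5 75.5 24.2] floor 3.8 body-tray [ 68. 114.] bodyz 126
7 [141.4  13.7   5. ] b [-157.   40.] lev [25.8 11.5 22.6 74.8 24.5] floor 3.7 body-tray [ 66. 111.] bodyz 128
8 [141.2  13.6   6. ] b [-157.   45.] lev [24.3 11.9 21.7 74.1 24.9] floor 3.6 body-tray [ 64. 109.] bodyz 131
9 [141.1  13.6   7. ] b [-157.   50.] lev [22.9 12.4 20.8 73.3 25.4] floor 3.6 body-tray [ 62. 106.] bodyz 133
10 [141.   13.
[... 6773 characters left out ...]
 y -0.0000
40 [-1.23, 0, -1.28] ang y -0.0000
41 [-1.23, 0, -1.28] ang y -0.0000
42 [-1.23, 0, -1.28] ang y -0.0000
43 [-1.23, 0, -1.28] ang y -0.0000
44 [-0.31, 0, 0.10] ang y 0.0299
45 [-0.30, 0, 0.10] ang y 0.0299
46 [-0.28, 0, 0.09] ang y 0.0299
47 [-0.27, 0, 0.08] ang y 0.0299
48 [-0.25, 0, 0.08] ang y 0.0299
49 [-0.24, 0, 0.07] ang y 0.0299
50 [-0.22, 0, 0.07] ang y 0.0299
51 [-0.21, 0, 0.07] ang y 0.0299
52 [-0.19, 0, 0.06] ang y 0.0299
53 [-0.18, 0, 0.06] ang y 0.0299
54 [-0.16, 0, 0.06] ang y 0.0299
55 [-0.14, 0, 0.06] ang y 0.0299
56 [-0.13, 0, 0.06] ang y 0.0299
57 [-0.11, 0, 0.06] ang y 0.0299
[-6.94178595e-18 -1.00000000e-01 -2.23004874e-16] [ 0.01960002 -0.97987057  0.19866933]
```

Request:
{"name": "carry_out", "arguments": {"claw": [1.2, 1.2, 1.2, 1.2, 1.2, 1.2, 1.2, 1.2, 1.2, 1.2, 1.2], "delta_pos": [[0, 0, -0.2], [0, 0, -0.2], [0.05, 0, -0.34], [0.05, 0, -0.34], [0.05, 0, -0.34], [0.05, 0, -0.34], [0.05, 0, -0.34], [0.05, 0, -0.34], [0.05, 0, -0.34], [0.05, 0, -0.34], [0, 0, 0]], "angular": [[0, 0, 0], [0, 0, 0], [0, -0.0175, 0], [0, -0.0175, 0], [0, -0.0175, 0], [0, -0.0175, 0], [0, -0.0175, 0], [0, -0.0175, 0], [0, -0.0175, 0], [0, -0.0175, 0], [0, 0, 0]]}}

```text
clock: 11.15
position: [0.5326, 0.2997, 0.0764]
ee_rot: [2.123, 2.173, -0.149]
force: [-0.6, -0.0, -3.8]
width: 0.214
gripper_force: 47.9
```

```bash
cat >> h.py <<'E'
def overlay(p,lev,name,box):
    # lev=(s_a,z_a,th deg): draw expected level outline (chest x local .024) over the picture
    s,z,th=lev;th=np.radians(th);u=np.array([-np.cos(th),np.sin(th)]);n=np.array([np.sin(th),np.cos(th)])
    f=p["frame"].copy()
    pos=np.array([.533,.340]);ly=np.array([-np.sin(.0215),np.cos(.0215)])
    Q=[]
    for xx in(-.010,.010):
        q=[]
        for a,b in((0,0),(.3,0),(.3,.058),(0,.058)):
            v=np.array([s,z])/1000+a*u+b*n; w=pos+(v[0]+.008)*ly+xx*np.array([ly[1],-ly[0]]); q.append([*w,v[1]])
        Q.append(q)
    x0,y0,x1,y1=box;f=cv2.resize(f[y0:y1,x0:x1],None,fx=4,fy=4,interpolation=cv2.INTER_CUBIC)
    for q in Q: cv2.polylines(f,[((proj(p,np.array(q))-[x0,y0])*4).astype(np.int32)],True,(255,0,0),1)
    cv2.imwrite(name,f[:,:,::-1])
E
python3 - <<'E'
from h import *
o=arm.observe();r=R.from_rotvec(o["ee_rot"]);x=r.apply([1,0,0]);print(np.round(o["position"],4),"tilt",np.degrees(np.arcsin(-x[2])),o["force"],o["ft_torque"])
print("exp",(142-8*0,)) 
s=arm.get_image("side");overlay(s,(141,13.5,8),"pics/s2.png",(180,120,370,260))
E
```

```text
[0.5326 0.2997 0.0764] tilt 8.031223038591412 [-0.62766673 -0.01365636 -3.83195018] [0.07870294 0.05371979 0.02806084]
exp (142,)
```

View pics/s2.png

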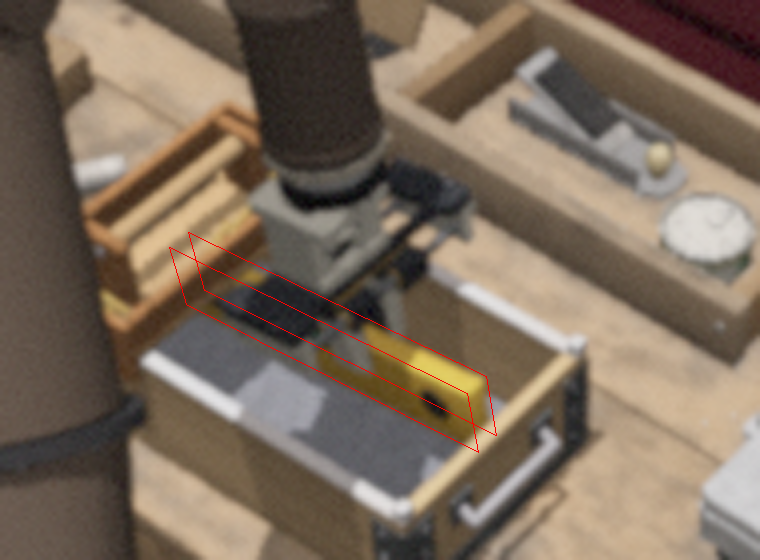

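The overlay shows the predicted outline lying on the level, whose free end is at about (480,400), so nothing has slipped in the grip. Next I'll tilt it over the rim.

Request:
{"name": "carry_out", "arguments": {"claw": [1.2, 1.2, 1.2, 1.2, 1.2, 1.2, 1.2, 1.2, 1.2, 1.2, 1.2, 1.2, 1.2, 1.2], "delta_pos": [[-0.01, 0, -0.35], [-0.01, 0, -0.35], [-0.01, 0, -0.35], [-0.01, 0, -0.35], [-0.01, 0, -0.35], [-0.01, 0, -0.34], [-0.17, 0, -0.21], [-0.17, 0, -0.21], [-0.17, 0, -0.21], [-0.17, 0, -0.2], [-0.17, 0, -0.2], [-0.17, 0, -0.2], [-0.17, 0, -0.19], [0, 0, 0]], "angular": [[0, -0.0189, 0], [0, -0.0189, 0], [0, -0.0189, 0], [0, -0.0189, 0], [0, -0.0189, 0], [0, -0.0189, 0], [0, -0.0137, 0], [0, -0.0137, 0], [0, -0.0137, 0], [0, -0.0137, 0], [0, -0.0137, 0], [0, -0.0137, 0], [0, -0.0137, 0], [0, 0, 0]]}}

```text
clock: 12.6
position: [0.5327, 0.295, 0.1139]
ee_rot: [2.007, 2.052, -0.354]
force: [0.1, 0.5, -3.2]
width: 0.217
gripper_force: 47.9
```

```bash
python3 - <<'E'
from h import *
o=arm.observe();r=R.from_rotvec(o["ee_rot"]);x=r.apply([1,0,0]);print(np.round(o["position"],4),"tilt",np.degrees(np.arcsin(-x[2])),o["force"],o["ft_torque"])
th=np.radians(20);t=np.array([120,13])+197*np.array([-np.cos(th),np.sin(th)])+35*np.array([np.sin(th),np.cos(th)]);print("exp y,z",.340+(t[0]+8)/1000,t[1]/1000)
s=arm.get_image("side");overlay(s,(120,13,20),"pics/s3.png",(180,120,370,260))
E
```

```text
[0.5327 0.295  0.1139] tilt 20.0389744980518 [ 0.12971434  0.50573757 -3.21321654] [0.52799852 0.07617592 0.06254391]
exp y,z 0.29485125872157447 0.11326720996266354
```

View pics/s3.png

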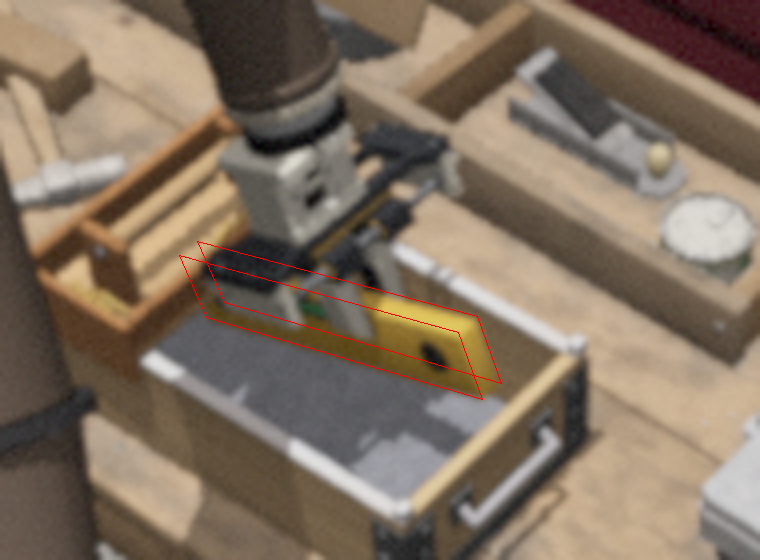

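The outline still matches. The free end at (480,390) is above the rim and the other end is down under the tray. I'll draw the level out along its axis.

Request:
{"name": "carry_out", "arguments": {"claw": [1.2, 1.2, 1.2, 1.2, 1.2, 1.2, 1.2, 1.2, 1.2, 1.2, 1.2, 1.2, 1.2, 1.2, 1.2], "delta_pos": [[-0.28, 0, -0.14], [-0.28, 0, -0.14], [-0.28, 0, -0.14], [-0.28, 0, -0.14], [-0.28, 0, -0.13], [-0.28, 0, -0.13], [-0.98, 0, 0.07], [-0.98, 0, 0.07], [-0.98, 0, 0.07], [-0.98, 0, 0.07], [-0.98, 0, 0.07], [-0.98, 0, 0.07], [-0.98, 0, 0.07], [-0.98, 0, 0.07], [0, 0, 0]], "angular": [[0, -0.0116, 0], [0, -0.0116, 0], [0, -0.0116, 0], [0, -0.0116, 0], [0, -0.0116, 0], [0, -0.0116, 0], [0, 0, 0], [0, 0, 0], [0, 0, 0], [0, 0, 0], [0, 0, 0], [0, 0, 0], [0, 0, 0], [0, 0, 0], [0, 0, 0]]}}

```text
clock: 14.15
position: [0.5349, 0.206, 0.1552]
ee_rot: [1.969, 2.008, -0.418]
force: [-0.9, -0.4, -3.2]
width: 0.214
gripper_force: 47.9
```

```bash
python3 - <<'E'
from h import *
o=arm.observe();r=R.from_rotvec(o["ee_rot"]);x=r.apply([1,0,0]);print(np.round(o["position"],4),"tilt",np.degrees(np.arcsin(-x[2])),o["force"],o["ft_torque"],np.round(o["joints"],2))
th=np.radians(24);t=np.array([26,42])+197*np.array([-np.cos(th),np.sin(th)])+35*np.array([np.sin(th),np.cos(th)]);print("exp y,z",.340+(t[0]+8)/1000,t[1]/1000)
s=arm.get_image("side");overlay(s,(26,42,24),"pics/s4.png",(180,120,370,260))
E
```

```text
[0.5349 0.206  0.1552] tilt 24.020416225482098 [-0.85935369 -0.38152039 -3.22505076] [ 0.59774845 -0.0037917  -0.01931766] [-1.07  0.61  0.62  1.69  0.03  1.14 -0.51]
exp y,z 0.20826732735206063 0.15410120970342367
```

View pics/s4.png

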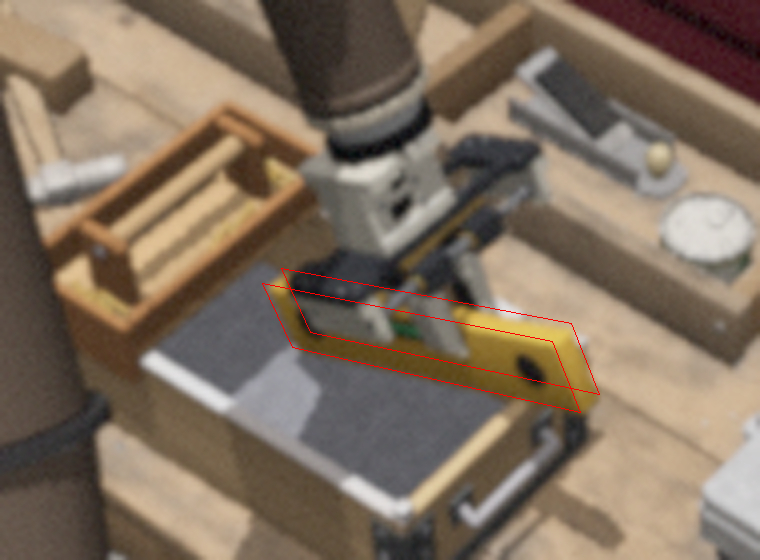

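The far end at (290,340) is out from under the tray. I'll lift straight up, then bring it level.

Request:
{"name": "carry_out", "arguments": {"claw": [1.2, 1.2, 1.2, 1.2, 1.2, 1.2, 1.2, 1.2, 1.2, 1.2, 1.2, 1.2, 1.2, 1.2, 1.2, 1.2, 1.2, 1.2, 1.2, 1.2], "delta_pos": [[-0.69, 0, -1.55], [-0.69, 0, -1.55], [-0.69, 0, -1.55], [-0.69, 0, -1.55], [-0.69, 0, -1.55], [-0.69, 0, -1.55], [-0.69, 0, -1.55], [-0.69, 0, -1.55], [0, 0, 0], [0, 0, 0], [0, 0, 0], [0, 0, 0], [0, 0, 0], [0, 0, 0], [0, 0, 0], [0, 0, 0], [0, 0, 0], [0, 0, 0], [0, 0, 0], [0, 0, 0]], "angular": [[0, 0, 0], [0, 0, 0], [0, 0, 0], [0, 0, 0], [0, 0, 0], [0, 0, 0], [0, 0, 0], [0, 0, 0], [0, 0.042, 0], [0, 0.042, 0], [0, 0.042, 0], [0, 0.042, 0], [0, 0.042, 0], [0, 0.042, 0], [0, 0.042, 0], [0, 0.042, 0], [0, 0.042, 0], [0, 0.042, 0], [0, 0, 0], [0, 0, 0]]}}

```text
clock: 16.2
position: [0.5346, 0.2076, 0.2902]
ee_rot: [-2.197, -2.244, -0.001]
force: [0.8, 0.5, -3.2]
width: 0.213
gripper_force: 47.9
```

```bash
python3 - <<'E'
from h import *
o=arm.observe();r=R.from_rotvec(o["ee_rot"]);x=r.apply([1,0,0]);print(np.round(o["position"],4),"tilt",np.degrees(np.arcsin(-x[2])),o["force"],o["ft_torque"],np.abs(o["dq"]).max())
s=arm.get_image("side");za=o["position"][2]*1000-35;sa=(o["position"][1]-.340)*1000-8+197
overlay(s,(sa,za,0),"pics/s5.png",(180,80,370,230))
print(sa,za,(back(s,pl("tray_grip",s),.16)-CH)@[-np.sin(CY),np.cos(CY)])
E
```

```text
[0.5346 0.2076 0.2902] tilt -0.05963916340714322 [ 0.75121238  0.50565705 -3.16158065] [-0.24209585  0.0721198   0.02646746] 0.017751612120277895
56.59073265738908 255.17476748375447 [0.10807537]
```

View pics/s5.png

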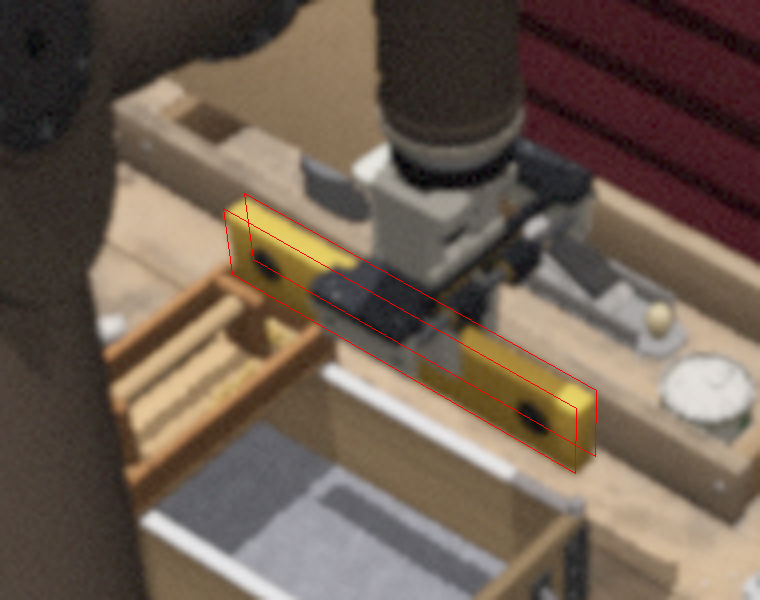

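The level is horizontal and held with its lower edge at about z = 0.255 m, and the outline matches it. The tray is still at the end. I'll let the arm settle and then hand in.

Request:
{"name": "carry_out", "arguments": {"claw": [1.2, 1.2, 1.2, 1.2, 1.2], "delta_pos": [[0, 0, 0], [0, 0, 0], [0, 0, 0], [0, 0, 0], [0, 0, 0]], "angular": [[0, 0, 0], [0, 0, 0], [0, 0, 0], [0, 0, 0], [0, 0, 0]]}}

```text
clock: 16.8
position: [0.5346, 0.2081, 0.2901]
ee_rot: [-2.196, -2.245, -0.001]
force: [0.2, 0.0, -3.4]
width: 0.214
gripper_force: 47.9
```

```bash
python3 -c "
from cell import arm
print(arm.sign_off())"
```

```text
the job is handed in; nothing more can be done
None
```

I handed the job in at 16.8 s: the tray is at its +y stop, and the level was drawn out diagonally and is held horizontal and still, its lower edge about 8 cm above the top of the tray's handle; the hand-in returned no verdict.

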